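# Make up the wheel-hub and spring-shackle repair kits

## Robot

A 6-joint arm with a two-finger parallel gripper is mounted at the origin on the work surface. World frame = base frame: x ahead of the robot, y to its left, z up, the work surface at z = 0. Lengths are in m, angles in rad, forces in N, time in s.
With the tool pointing down it reaches from about 0.35 to 0.775 m from the base axis. Payload 7.3 kg.
Tool frame: the origin (TCP) lies midway between the tips of the shut fingers; the grasp point (between the pads) lies 19 mm behind it (robot.tcp_to_grasp is the distance from the TCP to the grasp point, in m); z points along the fingers, y is the line along which they close (so a half turn about z gives the same grasp; the last joint's range is limited). The gripper opens to 92 mm and grips with 3 to 60 N. Pads are 19 mm wide; open, the fingers measure 130 mm over their backs; the gripper's body (75 mm by 190 mm) begins 47 mm behind the grasp point.
Start: joints at [-1.307, 0.342, 1.524, -0, 1.275, -0.146], TCP at [0.209, -0.482, 0.227] pointing down, gripper open.
Joint ranges: [-2.53, 2.53], [-0.77, 2.02], [0.04, 2.7], [-1, 4.14], [0.28, 2.66], [-3.11, 3.11]. Speed limits (rad/s): [2.57, 2.57, 3.14, 3.14, 3.14, 3.14].

## Interface

Orientations are given as [roll, pitch, yaw] about the fixed x, y, z axes, in that order (R = Rz(yaw) Ry(pitch) Rx(roll)).
In Python, from cell import readout, cams, ticket, robot gives the robot as it stands. The module is installed in compiled form; this text tells all that it offers.
- The arm moves only by the tool jog_arm, never from a script. Its argument "plan" is a list of rows, each a list of 5 numbers: the shift along the world's x, y, z each as a share of 0.08 m, from -1 to 1, then the turn about the world's z as a share of 90 degrees, from -1 to 1, then the opening, from -1 (shut) to 1 (fully open). A call has 1 to 12 rows; each row is the pose to reach, as a shift and turn from the pose commanded when the call began; what a row does not reach only later rows make up. A row lasts 1/10 s, in which the tool goes at most 50 mm and 8.59 degrees, less where a joint would pass 70% of its speed; a pose out of reach is approached as far as the arm can. A call with a number of a shift or a turn outside -1 to 1 is refused whole. A call with a gripper value outside its range is refused whole. The fingers move at their own pace and stop on an object; "squeeze" is the grip in N (left out, the last holds). Time passes only in rows, so rows that repeat a pose let the fingers close. It gives the time, the measured TCP pose, the force, the opening and the grip force at its end, in the units of the state.
- readout.observe(): the state, without advancing time (a new reading comes with each control period).
- cams.read_camera(name): name is "scene" or "side" or "wrist"; returns the picture (480x640x3 uint8, blue, green, red); there is no depth.
- cams.calibration(name): a dict with "K" (3x3 intrinsics, pixels), "world_from_camera" (4x4, takes a point from camera to world coordinates). Camera axes: x right, y down, z forward; pixel columns grow to the right and rows downward; lengths in m; the calibration is good to about 2 mm. A picture is of the moment at which its call begins: read the wrist's pose just before it. calibration takes no time and is no camera call; for the wrist camera it gives the pose at the moment of the call.
- ticket.hand_in(): hands the job in; it is judged then, once.
The state is a dict: "time": time; "qpos": joint angles; "qvel": joint speeds; "joint_efforts": joint torques, N m; "tool_pos": TCP position; "tool_rot": TCP orientation; "contact_force": force on the tool from outside, world axes, zero at the start; "torque": the same for the moment, N m; "opening": finger opening in m; "grip_force": force on a finger pad.
Only numpy, scipy, OpenCV 4.12 (cv2) and the standard library are available. Lean on these libraries where they do the work, as an engineer would, in place of code of your own. Each camera call takes 0.05 s, during which the arm holds its last target. There are 200 camera calls.

## Task

Make up two repair kits from the five parts on the bench. Wheel-hub kit, in the three-bay tray: the bearing in the left bay, the castle nut in the middle bay and the dust cap in the right bay; spring-shackle kit, in the two-bay tray: the two-holed shackle plate in the left bay and the tall bush in the right bay (left and right as the robot sees them). Lay every part flat on the floor of its bay, the same way up as it stands now, and leave the hammer and the grease tin where they are.

Things in the scene. Friction and masses are not known exactly. Their poses are not given: they have to be found in the camera images.
- bearing: Ball bearing lying flat on the bench: steel ring, 52 mm outer diameter, 22 mm high, with a dark seal ring and a 25 mm bore seen from above (grip it by its outside). Origin: centre of its underside; z up as it stands at the start. 
- nut: Steel hexagonal castle nut lying flat: hexagon 46 mm across flats and 20 mm high, with six small upright teeth round the top, 28 mm high in all and dark in the middle. One pair of flats faces along its own +x and -x, the others at 60 degrees to it. Origin: centre of its underside; z up as it stands at the start. 
- cap: Aluminium hub dust cap, dome up: round, 48 mm diameter, straight sides to 18 mm height, then a closed dome to 32 mm. Origin: centre of its underside; z up as it stands at the start. 
- plate: Steel shackle plate lying flat: oblong bar 100 mm long (its own x), 30 mm wide (its own y), 12 mm thick, with a 14 mm hole near each end. Origin: centre of its underside; z up as it stands at the start. 
- bush: Tall steel bush (plain tube) standing on end: 36 mm outer diameter, 24 mm bore, 50 mm high. Origin: centre of its underside; z up as it stands at the start. 
- hub_tray: Low green steel tray, fixed, 222 mm along its y by 130 mm along its x; walls 12 mm high, 3 mm thick; floor 3 mm thick; two ribs 11 mm high, 3 mm thick part it into three bays, each 70 mm (y) by 124 mm (x). +y points to the robot's left (yaw within 0.2 rad). Origin: centre of underside, z up. Bay centres: x = 0, y = +73 mm (left), 0 (middle), -73 mm (right).
- shackle_tray: Low green steel tray, fixed, 170 mm along its y by 130 mm along its x; walls 12 mm high, 3 mm thick; floor 3 mm thick; one rib 11 mm high, 3 mm thick parts it into two bays, each 80.5 mm (y) by 124 mm (x). +y points to the robot's left (yaw within 0.2 rad). Origin: centre of underside, z up. Bay centres: x = 0, y = +41.75 mm (left), -41.75 mm (right). The plate fits only along x.
- hammer: Hammer lying on the bench to the right of the work, wooden handle, 260 mm long (its own x), head at +x, 26 mm high. Bystander: leave it alone. Origin: centre of its underside.
- tin: Closed round grease tin with a blue band, 76 mm diameter, 100 mm high, standing to the left of the work. Bystander: leave it alone. Origin: centre of its underside.
Mind the look-alikes: they are no part of the job. Leave any blue or green look-alike of the cap alone.

How it is judged:
By the outcome, as a careful person would: the job done as asked, in the order asked, and still so for the second after the job is handed in, with the robot touching nothing.
It also fails if it takes over 112 s, if anything falls off the work surface, if the arm or the gripper's body presses on something with over 40 N, if the wrist force passes 120 N, or if a joint passes its speed limit or range.

## Working session

There is one attempt and no reset: what is moved stays moved. The work goes in short steps, Python scripts to look and compute and a tool call to move; the robot and the scene stay as the last step left them, time stands still between calls to the robot, and variables do not carry over. Pictures are saved under pics/ and viewed, at most 14 in all, crops included, and the job is handed in when it is done.

Besides the shell and the picture viewer there is one more tool, called after ">>>" as name(argument=value, ...) on one line, values as JSON. jog_arm: Moves the arm, as the interface text tells. Shift numbers are shares of 0.08 m and turn numbers shares of 90 degrees, none past 1 either way. Its arguments: {"type":"object","properties":{"plan":{"type":"array"},"squeeze":{"type":"number"}},"required":["plan"]}

```bash
mkdir -p pics
cat > h.py <<'E'
import numpy as np, cv2
from cell import readout, cams, ticket, robot
def snap(n,f):
    c=cams.calibration(n); im=cams.read_camera(n); cv2.imwrite('pics/'+f+'.png',im); np.savez('pics/'+f,K=c['K'],T=c['world_from_camera']); return im
def ray(f,u,v):
    d=np.load('pics/'+f+'.npz'); T=d['T']; r=T[:3,:3]@np.linalg.inv(d['K'])@[u,v,1]; return T[:3,3],r
def atz(f,u,v,z):
    o,r=ray(f,u,v); return o+r*(z-o[2])/r[2]
def proj(f,P):
    d=np.load('pics/'+f+'.npz'); p=np.linalg.inv(d['T'])@np.append(P,1); q=d['K']@p[:3]; return q[:2]/q[2]
def tri(*obs):
    A=np.zeros((3,3));b=np.zeros(3)
    for f,u,v in obs:
        o,r=ray(f,u,v); r=r/np.linalg.norm(r); M=np.eye(3)-np.outer(r,r); A+=M;b+=M@o
    return np.linalg.solve(A,b)
E
python3 - <<'E'
from h import *
for n in('scene','side','wrist'):
    snap(n,n+'0'); c=cams.calibration(n); print(n,c['K'][0,0],np.round(c['world_from_camera'],3).tolist())
s=readout.observe(); print(s['tool_pos'],s['tool_rot'],s['contact_force'],s['opening'],s['time'],robot.tcp_to_grasp)
E
```

```text
scene 464.8486786780561 [[0.095, 0.79, -0.605, 1.055], [0.996, -0.074, 0.06, -0.071], [0.003, -0.608, -0.794, 0.829], [0.0, 0.0, 0.0, 1.0]]
side 477.0910688769008 [[-0.987, -0.099, 0.124, 0.338], [-0.158, 0.564, -0.811, 0.822], [0.011, -0.82, -0.572, 0.601], [0.0, 0.0, 0.0, 1.0]]
wrist 351.12672489722684 [[0.397, -0.882, -0.255, 0.278], [-0.918, -0.382, -0.109, -0.45], [-0.002, 0.277, -0.961, 0.384], [0.0, 0.0, 0.0, 1.0]]
[ 0.20910162 -0.48122565  0.22620663] [-3.14043504e+00 -1.83215373e-04  4.09778945e-01] [ 0.50933664  0.07261162 -0.56473676] 0.09179075949427515 0.15 0.0188
```

View pics/scene0.png

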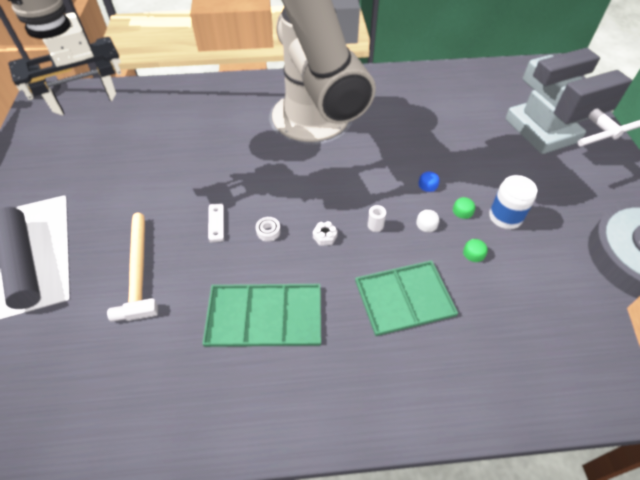

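View pics/side0.png

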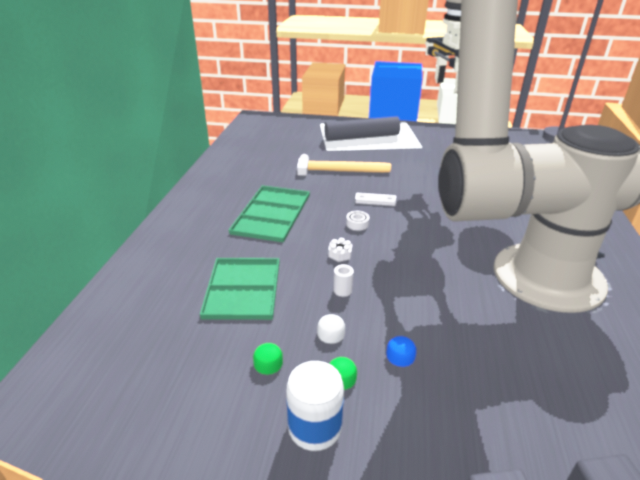

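Scene camera faces the robot, so image right is the robot's left. Cap candidates in the scene view: white (428,220), blue (429,181), and green at (464,207) and (476,250). The white one is the cap. The other parts are plate (216,223), bearing (267,229), nut (324,233) and bush (376,218). The trays are at (264,315) with three bays and (407,297) with two. I'll fit silhouettes in both views with z free.

```bash
cat > fit.py <<'E'
from h import *
from scipy.optimize import minimize
S={n:cv2.imread(f'pics/{n}0.png') for n in('scene','side')}
t=np.linspace(0,2*np.pi,48,endpoint=False)
def ring(r,z): return np.c_[r*np.cos(t),r*np.sin(t),0*t+z]
def box(a,b,h): return np.array([[i*a/2,j*b/2,k*h] for i in(-1,1) for j in(-1,1) for k in(0,1)])
hx=np.arange(6)*np.pi/3+np.pi/6
hexa=np.vstack([np.c_[.02656*np.cos(hx),.02656*np.sin(hx),0*hx+z] for z in(0,.02)]+[ring(.020,.028)])
cap=np.vstack([ring(.024,0)]+[ring(.024*np.cos(a),.018+.014*np.sin(a)) for a in np.linspace(0,1.57,6)])
M=dict(bearing=(np.vstack([ring(.026,0),ring(.026,.022)]),(267,229),(358,221)),nut=(hexa,(324,233),(340,250)),
 cap=(cap,(428,220),(331,329)),plate=(box(.1,.03,.012),(216,223),(376,200)),bush=(np.vstack([ring(.018,0),ring(.018,.05)]),(376,218),(343,280)),
 hub=(box(.13,.222,.012),(264,315),(271,214)),shk=(box(.13,.17,.012),(407,297),(241,289)))
def mask(n,name,c):
    im=S[n].astype(int); b,g,r=im[...,0],im[...,1],im[...,2]
    tray=name in('hub','shk')
    m=(g>r+25)&(g>b+10) if tray else (im.min(2)>105)
    m=m.astype(np.uint8)*255
    cs,_=cv2.findContours(m,cv2.RETR_EXTERNAL,cv2.CHAIN_APPROX_NONE)
    k=max((x for x in cs if cv2.contourArea(x)>20),key=lambda x:cv2.pointPolygonTest(x,c,True))
    o=np.zeros(m.shape,np.uint8); cv2.drawContours(o,[cv2.convexHull(k)],-1,255,-1); return o
def rend(n,P,yaw,pts):
    d=np.load(f'pics/{n}0.npz'); c,s=np.cos(yaw),np.sin(yaw)
    W=pts@np.array([[c,s,0],[-s,c,0],[0,0,1]])+P
    I=np.linalg.inv(d['T']); q=(W@I[:3,:3].T+I[:3,3])@d['K'].T; q=q[:,:2]/q[:,2:]
    return q
def cost(p,pts,ms):
    e=0
    for n,m,(x0,y0,x1,y1) in ms:
        q=rend(n,p[:3]/100,p[3],pts); h=cv2.convexHull(((q-[x0,y0])*4+1.5).astype(np.float32))
        o=np.zeros(((y1-y0)*4,(x1-x0)*4),np.uint8); cv2.fillPoly(o,[np.round(h*16).astype(np.int32)],255,shift=4)
        o=cv2.resize(o,(x1-x0,y1-y0),interpolation=cv2.INTER_AREA)
        e+=np.abs(o.astype(float)-m[y0:y1,x0:x1]).sum()/255
    return e
if __name__=='__main__':
  vis={n:S[n].copy() for n in S}
  for k,(pts,cs,cd) in M.items():
    ms=[]
    for n,c in(('scene',cs),('side',cd)):
        m=mask(n,k,c); x,y,w,h=cv2.boundingRect(m); ms.append((n,m,(max(0,x-15),max(0,y-15),x+w+15,y+h+15)))
    X=tri(('scene0',*cs),('side0',*cd)); best=None
    for yaw in ([0] if k in('bearing','cap','bush','hub','shk') else [-.4,0,.4]):
        p0=np.array([X[0]*100,X[1]*100,0.,yaw])
        r=minimize(cost,p0,args=(pts,ms),method='Nelder-Mead',options=dict(initial_simplex=np.vstack([p0]+[p0+np.eye(4)[i]*[1.,1.,.6,.2] for i in range(4)]),maxiter=500))
        if best is None or r.fun<best.fun: best=r
    print(k,np.round(best.x*[10,10,10,1],3),'xor',round(best.fun,1),'areas',[int((m>0).sum()) for _,m,_ in ms],'tri z',round(X[2],3))
    for n in S: cv2.polylines(vis[n],[np.round(cv2.convexHull(rend(n,best.x[:3]/100,best.x[3],pts).astype(np.float32))).astype(int)],True,(0,0,255),1)
  A=cv2.resize(vis['scene'][170:350,195:495],None,fx=2.6,fy=2.6)[:, :780]; B=cv2.resize(vis['side'][180:350,195:405],None,fx=2.6,fy=2.6)
  cv2.imwrite('pics/a.png',A)
E
python3 fit.py
```

```text
Traceback (most recent call last):
  File "fit.py", line 43, in <module>
    r=minimize(cost,p0,args=(pts,ms),method='Nelder-Mead',options=dict(initial_simplex=np.vstack([p0]+[p0+np.eye(4)[i]*[1.,1.,.6,.2] for i in range(4)]),maxiter=500))
  File "fit.py", line 32, in cost
    e+=np.abs(o.astype(float)-m[y0:y1,x0:x1]).sum()/255
              ~~~~~~~~~~~~~~~^~~~~~~~~~~~~~~
ValueError: operands could not be broadcast together with shapes (495,655) (480,640)
```

```bash
sed -i 's/im.min(2)>105/im.min(2)>(135 if n=="scene" else 140)/' fit.py
python3 - <<'E'
from fit import *
for n,p in(('scene',(267,255)),('side',(300,300)),('scene',(376,224)),('side',(343,288)),('side',(331,340))): print(n,p,S[n][p[1],p[0]])
for k,(a,b,c) in M.items(): print(k,[cv2.boundingRect(mask(n,k,q)) for n,q in(('scene',b),('side',c))])
E
python3 fit.py
```

```text
scene (267, 255) [160 145 148]
side (300, 300) [159 141 140]
scene (376, 224) [214 210 215]
side (343, 288) [223 218 219]
side (331, 340) [226 223 221]
bearing [(0, 0, 588, 464), (13, 114, 627, 366)]
nut [(0, 0, 588, 464), (13, 114, 627, 366)]
cap [(0, 0, 588, 464), (13, 114, 627, 366)]
plate [(0, 0, 588, 464), (13, 114, 627, 366)]
bush [(0, 0, 588, 464), (13, 114, 627, 366)]
hub [(203, 284, 118, 63), (229, 185, 81, 57)]
shk [(355, 261, 103, 75), (200, 258, 80, 62)]Traceback (most recent call last):
  File "fit.py", line 43, in <module>
    r=minimize(cost,p0,args=(pts,ms),method='Nelder-Mead',options=dict(initial_simplex=np.vstack([p0]+[p0+np.eye(4)[i]*[1.,1.,.6,.2] for i in range(4)]),maxiter=500))
    res = _minimize_neldermead(fun, x0, args, callback, bounds=bounds,
                               **options)
    fsim[k] = func(sim[k])
              ~~~~^^^^^^^^
    fx = function(np.copy(x), *(wrapper_args + args))
  File "fit.py", line 32, in cost
    e+=np.abs(o.astype(float)-m[y0:y1,x0:x1]).sum()/255
              ~~~~~~~~~~~~~~~^~~~~~~~~~~~~~~
ValueError: operands could not be broadcast together with shapes (396,655) (381,640)
```

```bash
sed -i 's/(135 if n=="scene" else 140)/188/' fit.py
python3 - <<'E'
from fit import *
for k,(a,b,c) in M.items(): print(k,[cv2.boundingRect(mask(n,k,q)) for n,q in(('scene',b),('side',c))])
E
python3 fit.py
```

```text
bearing [(255, 217, 25, 24), (346, 210, 24, 20)]
nut [(312, 221, 25, 24), (328, 237, 25, 24)]
cap [(416, 209, 23, 23), (318, 314, 27, 29)]
plate [(208, 204, 15, 37), (355, 192, 42, 13)]
bush [(368, 205, 18, 26), (334, 264, 20, 32)]
hub [(203, 284, 118, 63), (229, 185, 81, 57)]
shk [(355, 261, 103, 75), (200, 258, 80, 62)]
bearing [ 4.01862e+02 -1.28481e+02  3.62900e+00 -1.73000e-01] xor 69.5 areas [484, 381] tri z 0.009
nut [ 4.26817e+02 -3.28200e+00  3.40600e+00 -8.40000e-02] xor 67.2 areas [459, 475] tri z 0.012
cap [4.11754e+02 2.33142e+02 3.65600e+00 8.00000e-03] xor 74.2 areas [411, 649] tri z 0.014
plate [ 3.67825e+02 -2.45607e+02  3.88100e+00  3.40000e-02] xor 77.6 areas [545, 455] tri z 0.004
bush [4.05979e+02 1.15667e+02 3.48300e+00 3.00000e-03] xor 84.7 areas [387, 528] tri z 0.027
hub [ 6.11522e+02 -1.40314e+02  2.76400e+00 -8.40000e-02] xor 167.7 areas [7144, 2975] tri z 0.0
shk [5.97751e+02 1.44621e+02 2.04900e+00 1.61000e-01] xor 184.5 areas [5185, 4330] tri z 0.005
```

View pics/a.png

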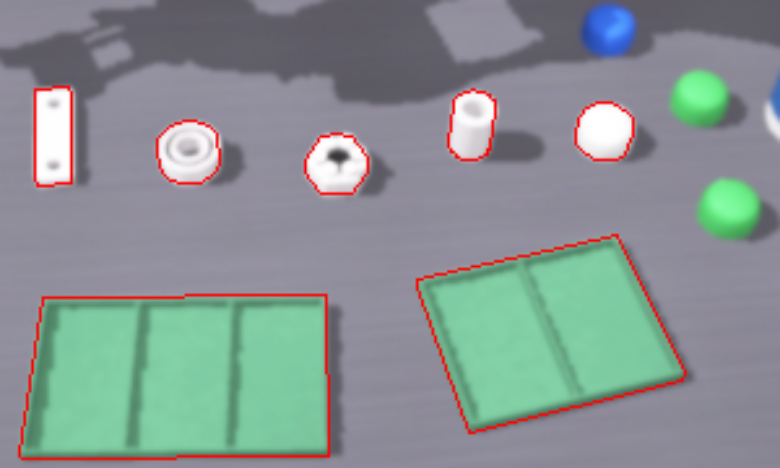

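The silhouettes fit tightly. z reads about 3 mm high for the parts and 2–3 mm for the trays, which is a common calibration bias, so everything stands on the bench. The white cap is confirmed at (428,220). Starting with the bearing.

>>> jog_arm(plan=[[0.5,1,0,0.685,1],[0.5,1,0,0.685,1],[0.5,1,0,0.685,1],[0.5,1,0,0.685,1],[0.5,1,0,0.685,1],[0.5,1,0,0.685,1],[0.5,1,0,0.685,1],[0.5,1,0,0.685,1]], squeeze=30)

```text
time: 0.95
tool_pos: [0.2491, -0.4014, 0.2265]
tool_rot: [-3.141, -0.0, 1.488]
contact_force: [-0.3, 1.3, -0.5]
opening: 0.0919
grip_force: 0.0
```

>>> jog_arm(plan=[[0.5,1,0,0,1],[0.5,1,0,0,1],[0.5,1,0,0,1],[0.5,1,0,0,1]])

```text
time: 1.35
tool_pos: [0.2895, -0.3213, 0.2269]
tool_rot: [3.141, 0.001, 1.485]
contact_force: [0.4, -0.2, 0.3]
opening: 0.0916
grip_force: 0.0
```

>>> jog_arm(plan=[[0.5,1,0,0,1],[0.5,1,0,0,1],[0.5,1,0,0,1],[0.5,1,0,0,1]])

```text
time: 1.75
tool_pos: [0.3294, -0.2422, 0.2268]
tool_rot: [3.141, 0.001, 1.486]
contact_force: [0.1, 0.0, 0.1]
opening: 0.0918
grip_force: 0.0
```

>>> jog_arm(plan=[[0.45,0.75,-0.7,0,1],[0.45,0.75,-0.7,0,1],[0.45,0.75,-0.7,0,1],[0.45,0.75,-0.7,0,1]])

```text
time: 2.15
tool_pos: [0.3651, -0.1827, 0.1705]
tool_rot: [-3.141, 0.0, 1.485]
contact_force: [0.0, -0.1, 0.4]
opening: 0.0922
grip_force: 0.0
```

>>> jog_arm(plan=[[0.46,0.675,-0.7,0,1],[0.46,0.675,-0.7,0,1],[0.46,0.675,-0.7,0,1],[0.46,0.675,-0.7,0,1],[0.46,0.675,-0.7,0,1]])

```text
time: 2.65
tool_pos: [0.4025, -0.1294, 0.1159]
tool_rot: [3.139, 0.001, 1.484]
contact_force: [-0.0, -0.3, -1.1]
opening: 0.0918
grip_force: 0.0
```

Run:
```python
from h import *
snap('wrist','w1')
s=readout.observe(); print(s['tool_pos'])
print('bearing expected px',proj('w1',[.402,-.128,.022]))
print('shadow/other: nut px',proj('w1',[.427,-.003,.028]))
```

```text
[ 0.40244057 -0.12929702  0.11589001]
bearing expected px [321.13483087 240.74739268]
shadow/other: nut px [343.05268118  50.90971625]
```

View pics/w1.png

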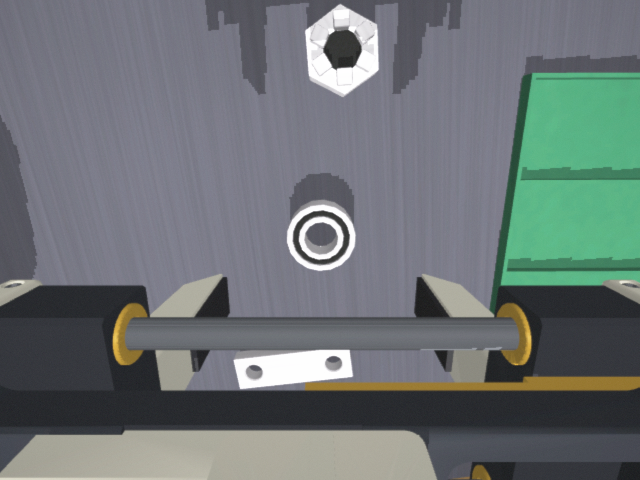

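The bearing shows at (321,236), where (321,241) was expected, so it is about 2–3 mm further in +y. The nut at (342,50) has its flats square to the closing axis. Lowering onto the bearing.

>>> jog_arm(plan=[[0,0.03,-0.7,0,1],[0,0.03,-0.7,0,1],[0,0.03,-0.7,0,1]])

```text
time: 3.0
tool_pos: [0.4012, -0.1254, 0.0587]
tool_rot: [-3.139, -0.001, 1.485]
contact_force: [0.3, -0.3, -0.4]
opening: 0.0918
grip_force: 0.0
```

>>> jog_arm(plan=[[0,0,-0.4,0,1],[0,0,-0.675,0,1],[0,0,-0.675,0,1],[0,0,-0.675,0,1]])

```text
time: 3.4
tool_pos: [0.4028, -0.1258, 0.0062]
tool_rot: [3.14, 0.001, 1.486]
contact_force: [-0.2, 0.1, 0.0]
opening: 0.0918
grip_force: 0.0
```

>>> jog_arm(plan=[[0,0,0,0,-1],[0,0,0,0,-1],[0,0,0,0,-1],[0,0,0,0,-1],[0,0,0,0,-1],[0,0,0,0,-1],[0,0,0,0,-1],[0,0,0,0,-1],[0,0,0,0,-1],[0,0,0,0,-1]])

```text
time: 4.4
tool_pos: [0.4021, -0.1252, 0.0048]
tool_rot: [3.141, 0.0, 1.486]
contact_force: [-0.9, 0.9, 3.5]
opening: 0.0511
grip_force: 30.0
```

>>> jog_arm(plan=[[0,0,0.4,0,-1],[0,0,0.9,0,-1],[0.4,0.1,0.9,0,-1],[0.8,0.2,0.9,0,-1],[0.8,0.2,0.9,0,-1]])

```text
time: 4.9
tool_pos: [0.4694, -0.1089, 0.077]
tool_rot: [3.138, 0.001, 1.487]
contact_force: [-0.7, -0.4, -3.6]
opening: 0.0513
grip_force: 30.0
```

>>> jog_arm(plan=[[0.5,0.15,0,0,-1],[1,0.3,0,0,-1],[1,0.3,0,0,-1],[1,0.3,0,0,-1]])

```text
time: 5.3
tool_pos: [0.545, -0.0846, 0.0754]
tool_rot: [-3.138, -0.0, 1.487]
contact_force: [-0.5, 0.6, -1.5]
opening: 0.0512
grip_force: 30.0
```

>>> jog_arm(plan=[[0.5,0.15,0,0,-1],[0.9,0.215,0,0,-1],[0.9,0.215,0,0,-1],[0.9,0.215,0,0,-1],[0.9,0.215,0,0,-1]])

```text
time: 5.8
tool_pos: [0.616, -0.0683, 0.0761]
tool_rot: [-3.139, -0.0, 1.485]
contact_force: [-0.9, -0.2, -2.7]
opening: 0.0513
grip_force: 30.0
```

Run:
```python
from h import *
snap('wrist','w2')
print(readout.observe()['tool_pos'])
a=-.084;R=np.array([[np.cos(a),-np.sin(a)],[np.sin(a),np.cos(a)]])
for x in(-.065,.065):
  for y in(.111,.038,-.035): print(x,y,np.round(proj('w2',np.r_[R@[x,y]+[.6115,-.1403],.012])))
```

```text
[ 0.61629187 -0.06832712  0.07637444]
-0.065 0.111 [223. 198.]
-0.065 0.038 [231. 302.]
-0.065 -0.035 [239. 391.]
0.065 0.111 [427. 198.]
0.065 0.038 [419. 302.]
0.065 -0.035 [412. 391.]
```

View pics/w2.png

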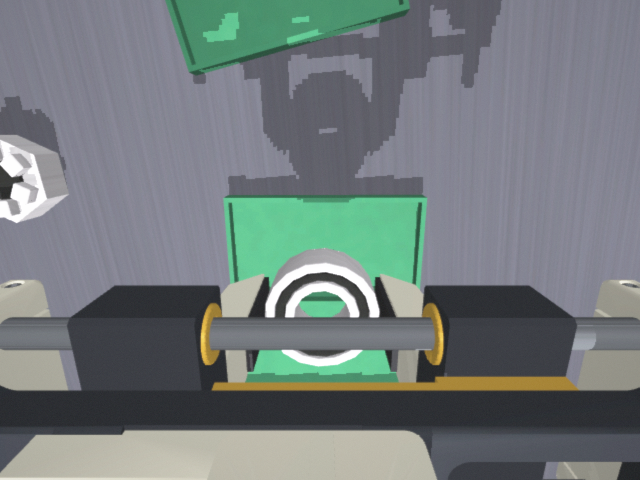

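Tray corners show at (226,197) and (424,197), within 3 px of the prediction, so the bay is confirmed. Lowering, opening part way and lifting.

>>> jog_arm(plan=[[0.02,0,-0.4,0,-1],[0.02,0,-0.7,0,-1],[0.02,0,-0.8,0,-1],[0.02,0,-0.84,0,-1],[0.02,0,-0.84,0,-1],[0.02,0,-0.84,0,0.4],[0.02,0,-0.84,0,0.4],[0.02,0,-0.84,0,0.4],[0.02,0,-0.84,0,0.4],[0.02,0,-0.84,0,0.4]])

```text
time: 6.85
tool_pos: [0.6198, -0.0679, 0.0099]
tool_rot: [3.141, 0.0, 1.486]
contact_force: [-0.3, 0.3, 0.2]
opening: 0.0641
grip_force: 0.0
```

>>> jog_arm(plan=[[0,0,0.4,0,0.4],[0,0,1,0,0.4],[0,0,1,0,1],[-1,0.4,1,0,1],[-1,0.4,1,0,1],[-1,0.4,1,0,1],[-1,0.4,1,0,1]])

```text
time: 7.55
tool_pos: [0.5398, -0.0358, 0.09]
tool_rot: [3.14, 0.0, 1.486]
contact_force: [0.7, -0.3, 0.8]
opening: 0.0916
grip_force: 0.0
```

>>> jog_arm(plan=[[-1,0.3,0,0,1],[-1,0.3,0,0,1],[-1,0.3,0,0,1],[-1,0.3,0,0,1]])

```text
time: 7.95
tool_pos: [0.4614, -0.0125, 0.0901]
tool_rot: [3.139, 0.0, 1.486]
contact_force: [0.0, 0.5, -0.3]
opening: 0.0919
grip_force: 0.0
```

>>> jog_arm(plan=[[-0.41,0.125,-0.1,0,1],[-0.41,0.125,-0.4,0,1],[-0.41,0.125,-0.4,0,1],[-0.41,0.125,-0.4,0,1]])

```text
time: 8.35
tool_pos: [0.4288, -0.0026, 0.0578]
tool_rot: [3.14, 0.0, 1.485]
contact_force: [0.7, 0.0, 0.6]
opening: 0.0914
grip_force: 0.0
```

Run:
```python
from h import *
im=snap('wrist','w3')
print(readout.observe()['tool_pos'])
print('exp',proj('w3',[.427,-.003,.02]))
m=(im.min(2)>188).astype(np.uint8)
n,l,st,c=cv2.connectedComponentsWithStats(m)
for i in range(1,n):
    if st[i,4]>1500: print(st[i],c[i])
```

```text
[ 0.42892595 -0.00256559  0.05812147]
exp [319.32949058 271.08338065]
[ 204    0   82   81 2387] [245.17260159  39.78089652]
[ 278  225   81   83 3457] [318.64911773 265.56436216]
```

View pics/w3.png

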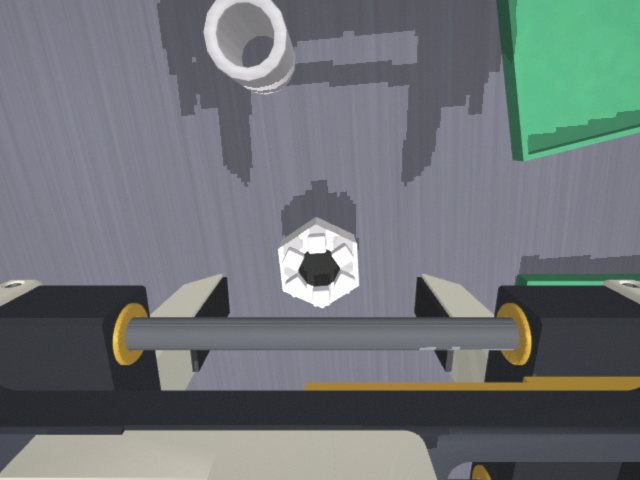

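The nut sits at (319,265), square to the fingers. I'll shift about 2 mm in +y and lower.

>>> jog_arm(plan=[[-0.02,0.03,-0.4,0,1],[-0.02,0.03,-0.66,0,1],[-0.02,0.03,-0.66,0,1],[-0.02,0.03,-0.66,0,-1],[-0.02,0.03,-0.66,0,-1],[-0.02,0.03,-0.66,0,-1],[-0.02,0.03,-0.66,0,-1],[-0.02,0.03,-0.66,0,-1],[-0.02,0.03,-0.66,0,-1],[-0.02,0.03,-0.66,0,-1],[-0.02,0.03,-0.66,0,-1],[-0.02,0.03,-0.66,0,-1]])

```text
time: 9.6
tool_pos: [0.4256, 0.0004, 0.005]
tool_rot: [3.141, 0.0, 1.486]
contact_force: [1.0, -0.3, 5.9]
opening: 0.0461
grip_force: 29.5
```

>>> jog_arm(plan=[[0,0,0.4,0,-1],[0,0,0.9,0,-1],[0,-0.5,0.9,0,-1],[0,-1,0.9,0,-1],[0,-1,0.9,0,-1],[0,-1,0.9,0,-1]])

```text
time: 10.2
tool_pos: [0.4244, -0.0799, 0.0762]
tool_rot: [-3.14, -0.001, 1.483]
contact_force: [1.0, 0.4, -2.6]
opening: 0.0461
grip_force: 29.6
```

>>> jog_arm(plan=[[0.5,-0.3,0,0,-1],[1,-0.6,0,0,-1],[1,-0.6,0,0,-1],[1,-0.6,0,0,-1]])

```text
time: 10.6
tool_pos: [0.5047, -0.1264, 0.0756]
tool_rot: [-3.139, -0.001, 1.487]
contact_force: [-0.3, 0.7, -2.7]
opening: 0.0463
grip_force: 29.6
```

>>> jog_arm(plan=[[0.5,-0.15,0,0,-1],[1,-0.15,0,0,-1],[1,-0.15,0,0,-1],[1,-0.15,0,0,-1]])

```text
time: 11.0
tool_pos: [0.5839, -0.1377, 0.0757]
tool_rot: [-3.138, -0.001, 1.488]
contact_force: [-0.2, -0.3, -2.7]
opening: 0.0457
grip_force: 29.6
```

>>> jog_arm(plan=[[0.32,0,0,0,-1],[0.32,0,0,0,-1],[0.32,0,0,0,-1],[0.32,0,0,0,-1]])

```text
time: 11.4
tool_pos: [0.6092, -0.1389, 0.0765]
tool_rot: [-3.14, -0.0, 1.486]
contact_force: [-1.9, -0.4, -2.0]
opening: 0.0462
grip_force: 29.6
```

>>> jog_arm(plan=[[0.02,0,-0.4,0,-1],[0.02,0,-0.7,0,-1],[0.02,0,-0.8,0,-1],[0.02,0,-0.84,0,-1],[0.02,0,-0.84,0,-1],[0.02,0,-0.84,0,0.3],[0.02,0,-0.84,0,0.3],[0.02,0,-0.84,0,0.3],[0.02,0,-0.84,0,0.3],[0.02,0,-0.84,0,0.3],[0.02,0,-0.84,0,0.3]])

```text
time: 12.5
tool_pos: [0.6124, -0.1396, 0.0096]
tool_rot: [3.141, 0.0, 1.486]
contact_force: [-0.2, -0.2, -0.7]
opening: 0.0597
grip_force: 0.0
```

>>> jog_arm(plan=[[0,0,0.4,0,0.3],[0,0,1,0,0.3],[0,0,1,0,0.5],[-0.7,0.8,1,0,1],[-0.7,0.8,1,0,1],[-0.7,0.8,1,0,1],[-0.7,0.8,1,0,1]])

```text
time: 13.2
tool_pos: [0.5566, -0.0752, 0.0899]
tool_rot: [3.141, 0.0, 1.487]
contact_force: [0.4, 0.4, -0.5]
opening: 0.0907
grip_force: 0.0
```

>>> jog_arm(plan=[[-0.5,1,0.4,0,1],[-0.5,1,0.4,0,1],[-0.5,1,0.4,0,1],[-0.5,1,0.4,0,1]])

```text
time: 13.6
tool_pos: [0.5176, 0.0043, 0.1221]
tool_rot: [3.139, 0.001, 1.487]
contact_force: [0.4, -0.1, 0.0]
opening: 0.0922
grip_force: 0.0
```

>>> jog_arm(plan=[[-0.5,1,0,0,1],[-0.5,1,0,0,1],[-0.5,1,0,0,1],[-0.5,1,0,0,1]])

```text
time: 14.0
tool_pos: [0.4775, 0.0838, 0.1213]
tool_rot: [3.141, 0.0, 1.486]
contact_force: [-0.6, -0.0, 0.0]
opening: 0.0918
grip_force: 0.0
```

>>> jog_arm(plan=[[-0.5,1,0,0,1],[-0.5,1,0,0,1],[-0.5,1,0,0,1],[-0.5,1,0,0,1]])

```text
time: 14.4
tool_pos: [0.4378, 0.1638, 0.1215]
tool_rot: [3.14, 0.0, 1.486]
contact_force: [0.1, 0.0, 0.5]
opening: 0.0917
grip_force: 0.0
```

>>> jog_arm(plan=[[-0.32,0.87,-0.4,0,1],[-0.32,0.87,-0.4,0,1],[-0.32,0.87,-0.4,0,1],[-0.32,0.87,-0.4,0,1]])

```text
time: 14.8
tool_pos: [0.4121, 0.2331, 0.0892]
tool_rot: [3.141, 0.001, 1.485]
contact_force: [-0.1, 0.5, -0.8]
opening: 0.0916
grip_force: 0.0
```

Run:
```python
from h import *
im=snap('wrist','w4')
print(readout.observe()['tool_pos'])
print('exp',proj('w4',[.412,.233,.018]))
for n,a,b in(('blue',(429,181),(401,351)),('g1',(464,207),(342,373)),('g2',(476,250),(268,358)),('tin',(516,202),(315,404))): print(n,tri(('scene0',*a),('side0',*b)))
```

```text
[0.41233002 0.23286645 0.08957728]
exp [322.12321705 252.34928399]
blue [0.29095393 0.26643925 0.01395219]
g1 [0.38050508 0.32773008 0.01393053]
g2 [0.50216418 0.31846889 0.01417114]
tin [0.4090609  0.42477891 0.05675087]
```

View pics/w4.png

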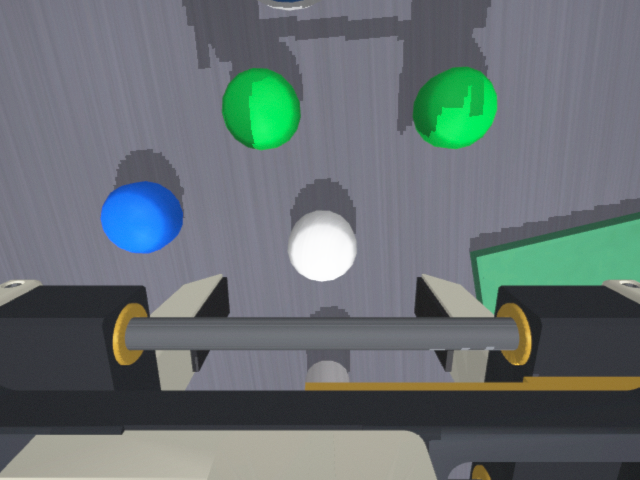

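The white cap is at (322,246) between the fingers. The blue (142,217) and green (261,108) and (455,107) look-alikes are clear of them.

>>> jog_arm(plan=[[0,0.03,-0.5,0,1],[0,0.03,-0.5,0,1],[0,0.03,-0.5,0,1]])

```text
time: 15.15
tool_pos: [0.4113, 0.2354, 0.0498]
tool_rot: [-3.141, 0.001, 1.484]
contact_force: [0.1, 0.1, -0.1]
opening: 0.092
grip_force: 0.0
```

>>> jog_arm(plan=[[0,0,-0.3,0,1],[0,0,-0.56,0,1],[0,0,-0.56,0,1],[0,0,-0.56,0,-1],[0,0,-0.56,0,-1],[0,0,-0.56,0,-1],[0,0,-0.56,0,-1],[0,0,-0.56,0,-1],[0,0,-0.56,0,-1],[0,0,-0.56,0,-1],[0,0,-0.56,0,-1],[0,0,-0.56,0,-1]])

```text
time: 16.35
tool_pos: [0.4109, 0.2365, 0.0049]
tool_rot: [3.141, -0.0, 1.486]
contact_force: [-0.6, 0.5, 3.6]
opening: 0.0475
grip_force: 30.0
```

>>> jog_arm(plan=[[0,0,0.4,0,-1],[0,0,0.9,0,-1],[0,0,1,0,-1],[0.5,0,1,0,-1],[0.8,0,1,0,-1],[0.8,0,1,0,-1],[0.8,0,1,0,-1]])

```text
time: 17.05
tool_pos: [0.4739, 0.2361, 0.0835]
tool_rot: [-3.139, 0.001, 1.485]
contact_force: [0.3, -1.0, -1.2]
opening: 0.0465
grip_force: 30.0
```

>>> jog_arm(plan=[[0.14,-0.5,0.1,0,-1],[0.28,-1,0.1,0,-1],[0.28,-1,0.1,0,-1],[0.28,-1,0.1,0,-1]])

```text
time: 17.45
tool_pos: [0.496, 0.156, 0.0922]
tool_rot: [-3.14, 0.0, 1.484]
contact_force: [-0.3, 0.2, -1.0]
opening: 0.0468
grip_force: 30.0
```

>>> jog_arm(plan=[[0.14,-0.5,0,0,-1],[0.28,-1,0,0,-1],[0.28,-1,0,0,-1],[0.28,-1,0,0,-1]])

```text
time: 17.85
tool_pos: [0.5188, 0.0771, 0.0923]
tool_rot: [-3.14, -0.0, 1.485]
contact_force: [-0.4, 0.0, -1.2]
opening: 0.0472
grip_force: 30.0
```

>>> jog_arm(plan=[[0.14,-0.5,0,0,-1],[0.28,-1,0,0,-1],[0.28,-1,0,0,-1],[0.28,-1,0,0,-1]])

```text
time: 18.25
tool_pos: [0.5414, -0.0023, 0.0924]
tool_rot: [-3.14, -0.001, 1.486]
contact_force: [-0.0, 0.3, -2.5]
opening: 0.0468
grip_force: 30.0
```

>>> jog_arm(plan=[[0.14,-0.5,0,0,-1],[0.28,-1,0,0,-1],[0.28,-1,0,0,-1],[0.28,-1,0,0,-1]])

```text
time: 18.65
tool_pos: [0.5639, -0.0819, 0.0924]
tool_rot: [-3.14, -0.001, 1.486]
contact_force: [0.6, 1.1, -0.4]
opening: 0.0467
grip_force: 30.0
```

>>> jog_arm(plan=[[0.14,-0.5,0,0,-1],[0.28,-1,0,0,-1],[0.28,-1,0,0,-1],[0.28,-1,0,0,-1]])

```text
time: 19.05
tool_pos: [0.5864, -0.1617, 0.0923]
tool_rot: [-3.14, -0.001, 1.486]
contact_force: [-0.5, -0.5, -1.1]
opening: 0.0468
grip_force: 30.0
```

>>> jog_arm(plan=[[0.23,-0.6,0,0,-1],[0.23,-0.6,0,0,-1],[0.23,-0.6,0,0,-1],[0.23,-0.6,0,0,-1]])

```text
time: 19.45
tool_pos: [0.6047, -0.2091, 0.0925]
tool_rot: [-3.14, -0.001, 1.488]
contact_force: [-0.4, -0.8, -0.9]
opening: 0.0472
grip_force: 30.0
```

>>> jog_arm(plan=[[0,-0.04,-0.5,0,-1],[0,-0.04,-0.6,0,-1],[0,-0.04,-0.6,0,-1]])

```text
time: 19.75
tool_pos: [0.6038, -0.2128, 0.0432]
tool_rot: [-3.137, -0.002, 1.487]
contact_force: [-0.7, 0.7, -0.4]
opening: 0.047
grip_force: 30.0
```

>>> jog_arm(plan=[[0,0,-0.3,0,-1],[0,0,-0.4,0,-1],[0,0,-0.44,0,-1],[0,0,-0.44,0,-1],[0,0,-0.44,0,0.35],[0,0,-0.44,0,0.35],[0,0,-0.44,0,0.35],[0,0,-0.44,0,0.35],[0,0,-0.44,0,0.35],[0,0,-0.44,0,0.35]])

```text
time: 20.75
tool_pos: [0.6052, -0.2148, 0.0096]
tool_rot: [3.141, 0.0, 1.486]
contact_force: [0.2, -0.1, 0.3]
opening: 0.062
grip_force: 0.0
```

>>> jog_arm(plan=[[0,0,0.4,0,0.35],[0,0,1,0,0.35],[0,0,1,0,0.35],[-1,0,1,0,1],[-1,0,1,0,1],[-1,0,1,0,1],[-1,0,1,0,1]])

```text
time: 21.45
tool_pos: [0.5255, -0.2151, 0.09]
tool_rot: [3.14, 0.0, 1.485]
contact_force: [0.9, -0.6, 0.2]
opening: 0.0885
grip_force: 0.0
```

>>> jog_arm(plan=[[-1,-0.2,0.3,-0.5,1],[-1,-0.2,0.3,-0.5,1],[-1,-0.2,0.3,-0.5,1],[-1,-0.2,0.3,-0.5,1],[-1,-0.2,0.3,-0.5,1],[-1,-0.2,0.3,-0.5,1],[-1,-0.2,0.3,-0.5,1]])

```text
time: 22.15
tool_pos: [0.4466, -0.2312, 0.1137]
tool_rot: [3.14, -0.0, 0.701]
contact_force: [-0.6, -0.2, 0.3]
opening: 0.0917
grip_force: 0.0
```

>>> jog_arm(plan=[[-0.98,-0.16,0,-0.425,1],[-0.98,-0.16,0,-0.425,1],[-0.98,-0.16,0,-0.425,1],[-0.98,-0.16,0,-0.425,1],[-0.98,-0.16,-0.3,-0.425,1],[-0.98,-0.16,-0.3,-0.425,1],[-0.98,-0.16,-0.3,-0.425,1]])

```text
time: 22.85
tool_pos: [0.3672, -0.2436, 0.0896]
tool_rot: [-3.141, 0.0, 0.036]
contact_force: [0.4, -0.0, -0.7]
opening: 0.0918
grip_force: 0.0
```

Run:
```python
from h import *
im=snap('wrist','w5')
s=readout.observe();print(s['tool_pos'],s['tool_rot'])
print('exp',proj('w5',[.368,-.245,.012]),[np.round(proj('w5',[.368+a*.05,-.245+a*.0017,.012])) for a in(-1,1)])
m=(im.min(2)>188).astype(np.uint8)
n,l,st,c=cv2.connectedComponentsWithStats(m)
for i in range(1,n):
    if st[i,4]>1500: print(st[i],c[i],cv2.minAreaRect(np.argwhere(l==i)[:,::-1].astype(np.float32)))
```

```text
[ 0.36738803 -0.24379775  0.08995013] [ 3.14128891e+00 -2.35825938e-04  3.56035694e-02]
exp [326.53237461 245.63635022] [array([326., 310.]), array([327., 174.])]
[ 576    0   49  285 2549] [599.14162417 160.41898784] ((602.1510620117188, 142.24920654296875), (11.902902603149414, 287.83380126953125), 8.583621978759766)
[ 302  174   46  137 5290] [324.84291115 241.10982987] ((324.5, 242.0), (136.0, 45.0), 90.0)
```

View pics/w5.png

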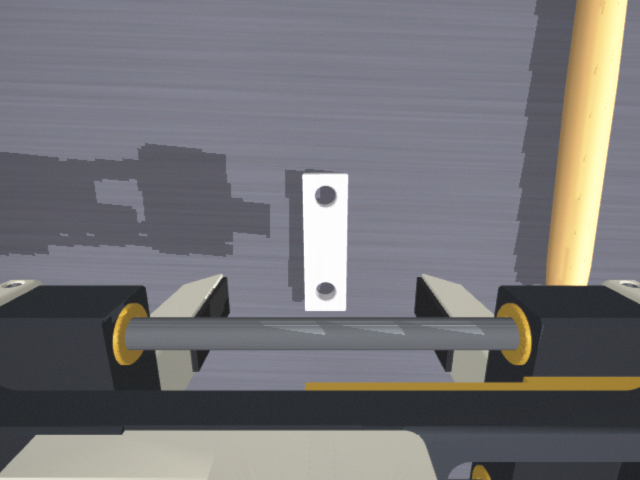

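The plate is centred at (325,242) and square to the fingers. The hammer handle at (580,200) is about 10 cm clear.

>>> jog_arm(plan=[[0.03,0,-0.5,0,1],[0.03,0,-0.6,0,1],[0.03,0,-0.6,0,1]])

```text
time: 23.2
tool_pos: [0.3687, -0.243, 0.0411]
tool_rot: [-3.14, 0.002, 0.034]
contact_force: [0.2, 1.0, 0.2]
opening: 0.0922
grip_force: 0.0
```

>>> jog_arm(plan=[[0,0,-0.3,0,0.3],[0,0,-0.45,0,0.2],[0,0,-0.48,0,0.1],[0,0,-0.48,0,-1],[0,0,-0.48,0,-1],[0,0,-0.48,0,-1],[0,0,-0.48,0,-1],[0,0,-0.48,0,-1],[0,0,-0.48,0,-1],[0,0,-0.48,0,-1],[0,0,-0.48,0,-1],[0,0,-0.48,0,-1]])

```text
time: 24.4
tool_pos: [0.3695, -0.244, 0.0035]
tool_rot: [3.141, -0.001, 0.033]
contact_force: [-1.0, -1.7, 5.2]
opening: 0.0291
grip_force: 30.0
```

>>> jog_arm(plan=[[0,0,0,0,-1],[0,0,0,0,-1],[0,0,0,0,-1],[0,0,0.4,0,-1],[0,0,0.8,0,-1],[0,0,1,0,-1],[0,0,1,0,-1]], squeeze=40)

```text
time: 25.1
tool_pos: [0.3699, -0.244, 0.0845]
tool_rot: [3.139, -0.002, 0.033]
contact_force: [-0.0, -0.6, -2.7]
opening: 0.0291
grip_force: 40.0
```

>>> jog_arm(plan=[[0.25,0.5,0,0.08,-1],[0.55,1,0,0.08,-1],[0.55,1,0,0.08,-1],[0.55,1,0,0.08,-1]])

```text
time: 25.5
tool_pos: [0.4126, -0.162, 0.0817]
tool_rot: [-3.14, 0.002, 0.161]
contact_force: [-0.4, -0.4, -3.1]
opening: 0.0292
grip_force: 40.0
```

>>> jog_arm(plan=[[0.25,0.5,0,0,-1],[0.55,1,0,0,-1],[0.55,1,0,0,-1],[0.55,1,0,0,-1]])

```text
time: 25.9
tool_pos: [0.4566, -0.0835, 0.0822]
tool_rot: [-3.141, 0.002, 0.16]
contact_force: [-0.0, -0.3, -2.6]
opening: 0.0294
grip_force: 40.0
```

>>> jog_arm(plan=[[0.25,0.5,0,0,-1],[0.55,1,0,0,-1],[0.55,1,0,0,-1],[0.55,1,0,0,-1]])

```text
time: 26.3
tool_pos: [0.5006, -0.0044, 0.0824]
tool_rot: [3.142, 0.002, 0.158]
contact_force: [0.9, -0.9, -3.8]
opening: 0.0295
grip_force: 40.0
```

>>> jog_arm(plan=[[0.25,0.5,0,0,-1],[0.55,1,0,0,-1],[0.55,1,0,0,-1],[0.55,1,0,0,-1]])

```text
time: 26.7
tool_pos: [0.5446, 0.0751, 0.0824]
tool_rot: [3.141, 0.002, 0.158]
contact_force: [-0.5, -0.7, -3.6]
opening: 0.0294
grip_force: 40.0
```

>>> jog_arm(plan=[[0.25,0.5,0,0,-1],[0.5,1,0,0,-1],[0.5,1,0,0,-1],[0.5,1,0,0,-1]])

```text
time: 27.1
tool_pos: [0.5845, 0.1547, 0.0824]
tool_rot: [3.141, 0.002, 0.158]
contact_force: [-0.6, -0.7, -3.4]
opening: 0.0295
grip_force: 40.0
```

>>> jog_arm(plan=[[0.05,0.375,-0.3,0,-1],[0.05,0.375,-0.3,0,-1],[0.05,0.375,-0.3,0,-1],[0.05,0.375,-0.3,0,-1]])

```text
time: 27.5
tool_pos: [0.5892, 0.1845, 0.0596]
tool_rot: [3.141, 0.0, 0.157]
contact_force: [0.2, 0.1, -3.5]
opening: 0.0293
grip_force: 40.0
```

Run:
```python
from h import *
im=snap('wrist','w6')
s=readout.observe();print(s['tool_pos'],s['tool_rot'])
a=.161;R=np.array([[np.cos(a),-np.sin(a)],[np.sin(a),np.cos(a)]])
for x,y in((.065,.085),(.065,0),(.065,-.085),(0,.085),(0,0)): print(x,y,np.round(proj('w6',np.r_[R@[x,y]+[.5978,.1446],.012])))
```

```text
[0.58943768 0.18475552 0.05983001] [ 3.14111104e+00 -5.22897369e-04  1.56716838e-01]
0.065 0.085 [246. 151.]
0.065 0 [396. 150.]
0.065 -0.085 [546. 149.]
0 0.085 [253. 259.]
0 0 [391. 258.]
```

View pics/w6.png

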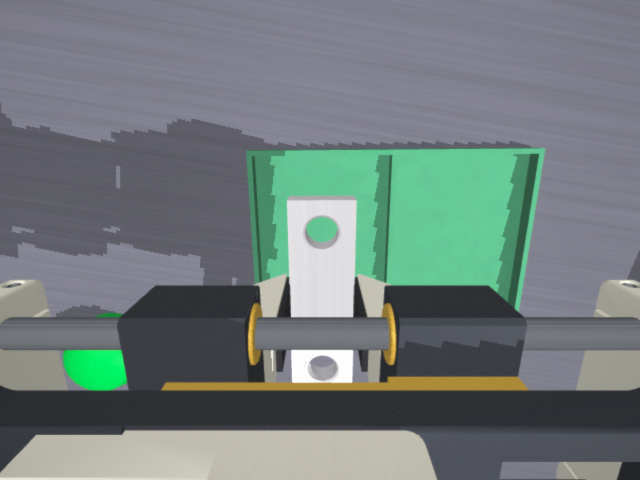

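Plate axis at column 322, bay walls at 253 and 391, so it is centred and parallel. Lowering.

>>> jog_arm(plan=[[0.02,0.01,-0.3,0,-1],[0.02,0.01,-0.5,0,-1],[0.02,0.01,-0.6,0,-1],[0.02,0.01,-0.64,0,-1],[0.02,0.01,-0.64,0,-1],[0.02,0.01,-0.64,0,-1]])

```text
time: 28.15
tool_pos: [0.5914, 0.1872, 0.0089]
tool_rot: [3.142, -0.002, 0.158]
contact_force: [-0.2, 1.4, -2.8]
opening: 0.0295
grip_force: 40.0
```

>>> jog_arm(plan=[[0,0,-0.02,0,-1],[0,0,-0.02,0,-1],[0,0,-0.02,0,-0.2],[0,0,-0.02,0,-0.2],[0,0,-0.02,0,-0.2],[0,0,-0.02,0,-0.2],[0,0,-0.02,0,-0.2]])

```text
time: 28.85
tool_pos: [0.5909, 0.1873, 0.0065]
tool_rot: [3.142, -0.0, 0.158]
contact_force: [-0.8, -0.9, 0.6]
opening: 0.0368
grip_force: 0.0
```

>>> jog_arm(plan=[[0,0,0.2,0,-0.2],[0,0,0.6,0,-0.2],[0,0,1,0,-0.2],[-0.5,-0.5,1,0.5,1],[-0.8,-0.5,1,0.5,1],[-0.8,-0.5,1,0.5,1],[-0.8,-0.5,1,0.5,1],[-0.8,-0.5,1,0.5,1],[-0.8,-0.5,1,0.5,1]])

```text
time: 29.75
tool_pos: [0.5268, 0.1472, 0.0865]
tool_rot: [3.141, -0.0, 0.949]
contact_force: [0.5, -0.1, -0.2]
opening: 0.0801
grip_force: 0.0
```

>>> jog_arm(plan=[[-0.8,-0.2,0.2,0.5,1],[-0.8,-0.2,0.2,0.5,1],[-0.8,-0.2,0.2,0.5,1],[-0.8,-0.2,0.2,0.5,1],[-0.8,-0.2,0.2,0.5,1],[-0.8,-0.2,0.2,0.5,1],[-0.8,-0.2,0.2,0.5,1]])

```text
time: 30.45
tool_pos: [0.4628, 0.1313, 0.1025]
tool_rot: [3.141, 0.0, 1.729]
contact_force: [0.5, 1.0, 0.2]
opening: 0.0917
grip_force: 0.0
```

>>> jog_arm(plan=[[-0.71,-0.17,0,0,1],[-0.71,-0.17,0,0,1],[-0.71,-0.17,0,0,1],[-0.71,-0.17,0,0,1]])

```text
time: 30.85
tool_pos: [0.4075, 0.1178, 0.103]
tool_rot: [3.139, 0.0, 1.728]
contact_force: [0.2, 0.5, -0.6]
opening: 0.092
grip_force: 0.0
```

Run:
```python
from h import *
im=snap('wrist','w7')
s=readout.observe();print(s['tool_pos'],s['tool_rot'])
print('exp',proj('w7',[.406,.117,.05]),proj('w7',[.406,.117,.0]))
```

```text
[0.40776443 0.11785051 0.1028939 ] [3.13887809e+00 1.06542530e-04 1.72859153e+00]
exp [318.85406049 262.31265631] [319.19345316 240.02614561]
```

View pics/w7.png

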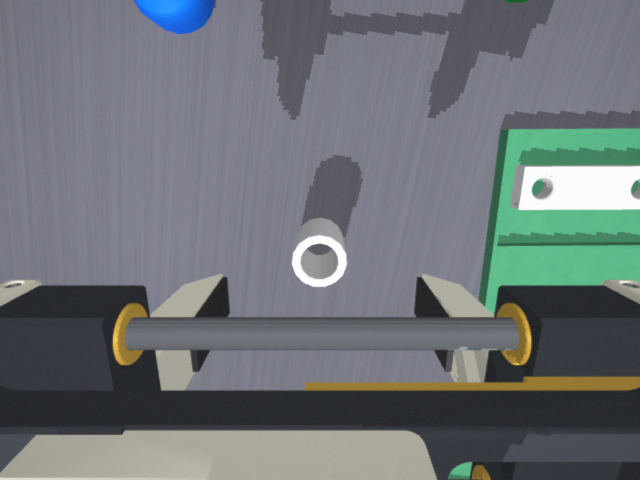

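The bush top is at (319,260) as predicted, and the plate lies square in its bay at (580,188). Lowering to a mid-height grasp.

>>> jog_arm(plan=[[-0.01,0,-0.5,0,1],[-0.01,0,-0.6,0,1],[-0.01,0,-0.6,0,1]])

```text
time: 31.2
tool_pos: [0.4049, 0.1176, 0.0534]
tool_rot: [-3.139, -0.0, 1.729]
contact_force: [-0.0, 0.1, 0.0]
opening: 0.0915
grip_force: 0.0
```

>>> jog_arm(plan=[[0,0,-0.3,0,1],[0,0,-0.46,0,1],[0,0,-0.46,0,1],[0,0,-0.46,0,-1],[0,0,-0.46,0,-1],[0,0,-0.46,0,-1],[0,0,-0.46,0,-1],[0,0,-0.46,0,-1],[0,0,-0.46,0,-1],[0,0,-0.46,0,-1],[0,0,-0.46,0,-1],[0,0,-0.46,0,-1]], squeeze=30)

```text
time: 32.4
tool_pos: [0.4053, 0.1177, 0.0176]
tool_rot: [3.141, 0.0, 1.729]
contact_force: [0.4, 0.3, 0.2]
opening: 0.0354
grip_force: 30.0
```

>>> jog_arm(plan=[[0,0,0,0,-1],[0,0,0,0,-1],[0,0,0.4,0,-1],[0,0,0.8,0,-1],[0,0,0.8,0,-1],[0.5,-0.1,0.8,0,-1],[1,-0.1,0.8,0,-1],[1,-0.1,0.8,0,-1],[1,-0.1,0.8,0,-1]])

```text
time: 33.3
tool_pos: [0.4843, 0.1094, 0.0799]
tool_rot: [-3.138, -0.0, 1.729]
contact_force: [0.4, 0.1, -1.6]
opening: 0.0355
grip_force: 30.0
```

>>> jog_arm(plan=[[0.5,-0.04,0,0,-1],[0.8,-0.04,0,0,-1],[0.8,-0.04,0,0,-1],[0.8,-0.04,0,0,-1]])

```text
time: 33.7
tool_pos: [0.5472, 0.1065, 0.0803]
tool_rot: [-3.138, -0.0, 1.729]
contact_force: [-0.6, 0.8, -1.9]
opening: 0.0354
grip_force: 30.0
```

>>> jog_arm(plan=[[0.4,-0.03,0,0,-1],[0.7,-0.03,0,0,-1],[0.7,-0.03,0,0,-1],[0.7,-0.03,0,0,-1]])

```text
time: 34.1
tool_pos: [0.6032, 0.1042, 0.0807]
tool_rot: [-3.138, -0.0, 1.73]
contact_force: [-0.2, 0.4, -2.5]
opening: 0.0351
grip_force: 30.0
```

>>> jog_arm(plan=[[0,0,-0.3,0,-1],[0,0,-0.6,0,-1],[0,0,-0.7,0,-1],[0,0,-0.74,0,-1],[0,0,-0.74,0,-1],[0,0,-0.74,0,-1]])

```text
time: 34.7
tool_pos: [0.6057, 0.1042, 0.0235]
tool_rot: [3.14, 0.0, 1.729]
contact_force: [0.6, -0.1, -1.6]
opening: 0.0353
grip_force: 30.0
```

>>> jog_arm(plan=[[0,0,-0.03,0,-1],[0,0,-0.03,0,-1],[0,0,-0.03,0,-1],[0,0,-0.03,0,0.2],[0,0,-0.03,0,0.2],[0,0,-0.03,0,0.2],[0,0,-0.03,0,0.2],[0,0,-0.03,0,0.2],[0,0,-0.03,0,0.2]])

```text
time: 35.6
tool_pos: [0.6052, 0.104, 0.0199]
tool_rot: [3.142, -0.0, 1.729]
contact_force: [0.1, -0.2, 0.0]
opening: 0.0555
grip_force: 0.0
```

>>> jog_arm(plan=[[0,0,0.2,0,0.2],[0,0,0.6,0,0.2],[0,0,1,0,0.2],[0,0,1,0,0.2]])

```text
time: 36.0
tool_pos: [0.608, 0.1042, 0.1048]
tool_rot: [3.133, 0.001, 1.729]
contact_force: [0.6, 0.9, 0.4]
opening: 0.055
grip_force: 0.0
```

>>> jog_arm(plan=[[-1,-0.3,0.8,0,0.2],[-1,-0.3,0.8,0,0.2],[-1,-0.3,0.8,0,0.2],[-1,-0.3,0.8,0,0.2],[-1,-0.3,0.8,0,0.2]])

```text
time: 36.5
tool_pos: [0.5257, 0.0801, 0.1632]
tool_rot: [-3.142, -0.0, 1.729]
contact_force: [-0.8, -0.1, -0.2]
opening: 0.0552
grip_force: 0.0
```

>>> jog_arm(plan=[[-1,0,0.5,0,0.2],[-1,0,0.5,0,0.2],[-1,0,0.5,0,0.2],[-1,0,0.5,0,0.2],[-1,0,0.5,0,0.2]])

```text
time: 37.0
tool_pos: [0.4462, 0.0801, 0.203]
tool_rot: [-3.141, -0.0, 1.729]
contact_force: [0.0, -0.7, -0.3]
opening: 0.0553
grip_force: 0.0
```

Run:
```python
from h import *
a=snap('scene','s9')[160:360,190:500]; b=snap('side','d9')[170:400,190:430]
a=cv2.resize(a,(620,400)) ; cv2.imwrite('pics/a9.png',cv2.resize(a,(775,500),interpolation=cv2.INTER_CUBIC)); cv2.imwrite('pics/b9.png',cv2.resize(b,(600,575)))
```

```text
(no output)
```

View pics/a9.png

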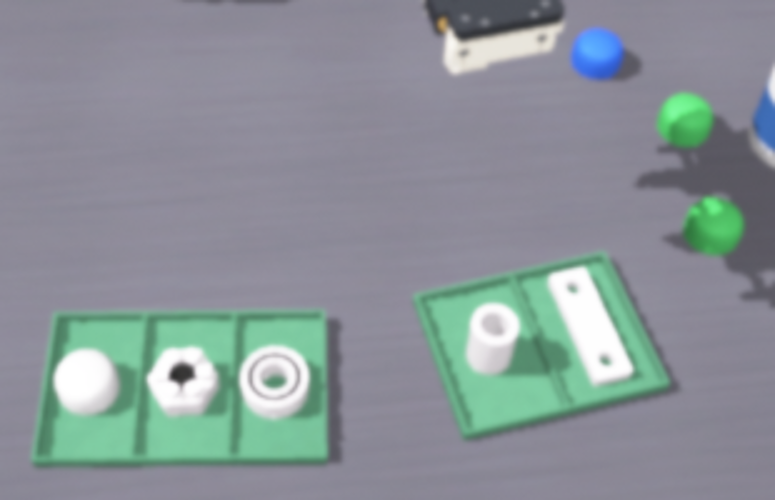

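View pics/b9.png

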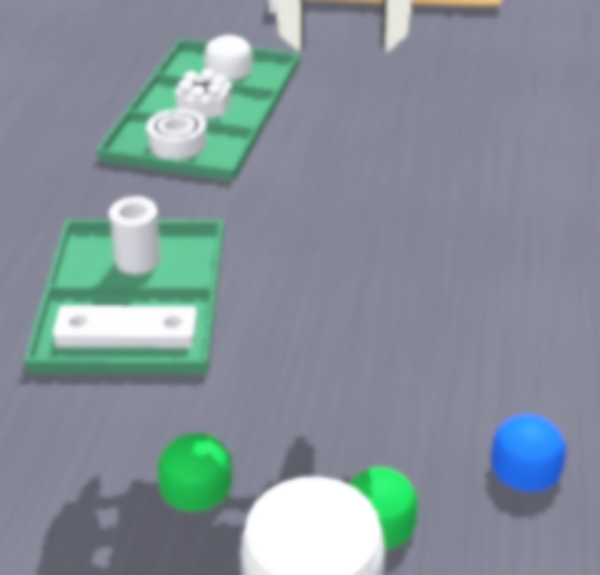

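Both views show all five parts flat in the right bays. In the scene crop, the cap is at (87,381), the nut at (183,380), the bearing at (274,380), the bush at (493,338) and the plate at (590,325). The look-alikes and the tin are untouched. Handing in.

```bash
python3 -c "
from cell import ticket
print(ticket.hand_in())"
```

```text
the job is handed in; nothing more can be done
None
```

Both kits are made up and handed in at about 37 s of the 112 s allowed: all five parts lie flat in their bays, and the hammer, the tin and the look-alikes were not touched.

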